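# Clamp a circuit board in the bench board holder

## Task

Take the circuit board with the finned heat sink and set it down flat on the two raised rails of the board holder, centred across them, with its long side along the rails and between the two jaws; do not drop it. Then slide the movable jaw (the one with the upright tab) along its track until the board is held snugly between the sliding jaw and the fixed jaw. Leave the flux jar, the solder reel and the brush where they are.

Things in the scene. Friction and masses are not known exactly. Their poses are not given: they have to be found in the camera images.
- board: Dark green circuit board 100 (x) x 140 (y) x 4 mm, 250 g; starts flat on the bench. Origin: centre of its underside, y along its long side, z up. In its middle an aluminium finned heat sink, 32 (x) x 56 (y) mm, top 32 mm above the underside: grip it across x, clear on both sides. Near the +y edge three black capacitors (20 mm high), near the -y edge a grey terminal strip (16 mm high).
- holder: Board holder fixed to the bench, dark base 140 (x) x 280 (y) x 10 mm. Origin: centre of its underside, y along the track. Two aluminium rails 10 mm wide run along y at x = -30 and +30 mm, tops at z = 30 mm. Fixed jaw at the +y end: 120 mm wide (x), 50 mm high, inner face at y = +112 mm. Movable jaw at the -y end, 120 mm wide, over the rails: inner face at y = -103 mm + jaw joint.
- jaw (a joint): Travel of the movable jaw in m along the holder's +y: 0 = fully open (215 mm between the jaws), growing towards the fixed jaw, at most 0.11. At 0.075 the jaws are 140 mm apart, one board length. It stays where it is left; it takes about 3 to 5 N to slide.
- jaw_tab (a point): Centre of the top of the movable jaw's black upright tab, 89 mm above the bench; moves with the jaw. The tab is 40 mm wide (holder x) and 16 mm thick (holder y), flush with the jaw block's faces, and stands 39 mm above that aluminium block (16 mm thick, z = 32 to 50 mm).
- flux_jar: Small closed jar, diameter 44 mm, 45 mm high, standing beside the holder; origin at the centre of its base. A bystander.
- reel: Metal solder reel, diameter 52 mm, 34 mm high, lying flat beside the holder; origin at the centre of its base. A bystander.
- esd_brush: Small brush, 120 mm long, lying beside the board; origin at its middle. A bystander.
Things that resemble listed ones, but are neither listed nor needed, are in the scene too. What is shaped like the board but brown, purple or turquoise is not meant.

How it is judged:
On the way, in this order (a step that is already met when the one before it is completed fails the run):
1. the board lies flat on both rails, between the jaws, let go (z of board in the frame of holder between 0.026 and 0.035 m and angle between board's own z axis and vertical below 0.06 rad and x of board in the frame of holder between -0.018 and 0.018 m and y of board in the frame of holder between -0.04 and 0.05 m and angle between the y axis of board and the y axis of holder, either way round below 0.3 rad and contact force between the fingers and board below 0.1 N and linear speed of board below 0.05 m/s), for 0.2 s.
2. the movable jaw is slid up against the board (value of joint jaw between 0.07 and 0.078 m), for 0.2 s.
At the end, for the whole second after the job is handed in: The board lies flat (within 0.06 rad) on both rails, its long side along them (within 0.06 rad), centred across them within 18 mm, between the fixed jaw and the movable jaw, with no more than 5 mm of play between the jaws and the board (jaw joint 0.070 to 0.078), let go and at rest (all of step 2 and z of board in the frame of holder between 0.026 and 0.035 m and angle between board's own z axis and vertical below 0.06 rad and x of board in the frame of holder between -0.018 and 0.018 m and y of board in the frame of holder between 0.035 and 0.048 m and angle between the y axis of board and the y axis of holder, either way round below 0.06 rad and linear speed of board below 0.02 m/s); the robot touches nothing.
It fails at once if the board is dropped (falls freely by more than about 20 mm) (contact force between the fingers and board below 0.05 N and linear speed of board above 0.6 m/s).
It fails at once if the flux jar is shoved more than 40 mm from its place (distance of flux_jar from where it was at the start of the episode above 0.04 m).
It fails at once if the solder reel is shoved more than 40 mm from its place (distance of reel from where it was at the start of the episode above 0.04 m).
It fails at once if the brush is shoved more than 40 mm from its place (distance of esd_brush from where it was at the start of the episode above 0.04 m).
It also fails if it takes over 51 s, if anything falls off the work surface, if the arm or the gripper's body presses on something with over 40 N, if the wrist force passes 120 N, or if a joint passes its speed limit or range.

## Robot

A 6-joint arm with a two-finger parallel gripper is mounted at the origin on the work surface. World frame = base frame: x ahead of the robot, y to its left, z up, the work surface at z = 0. Lengths are in m, angles in rad, forces in N, time in s.
With the tool pointing down it reaches from about 0.375 to 0.975 m from the base axis. Payload 3.8 kg.
Tool frame: the origin (TCP) lies at the very end of the fingers, on their centre line; the grasp point (between the pads) lies 19 mm behind it; z points along the fingers, y is the line along which they close (so a half turn about z gives the same grasp; the last joint's range is limited). The gripper opens to 85 mm and grips with 20 to 120 N. Pads are 22 mm wide; open, the fingers measure 114 mm over their backs; the gripper's body (76 mm by 85 mm) begins 54 mm behind the grasp point. The pads swing forward as they close: fully open they stand 13 mm farther back than shut.
Start: joints at [-1.272, 0.264, 1.604, -0, 1.274, -0.037], TCP at [0.222, -0.637, 0.211] pointing down, gripper open.
Joint ranges: [-2.63, 2.63], [-0.94, 2.18], [0.31, 2.57], [-1.31, 4.45], [0, 2.66], [-2.55, 2.55]. Speed limits (rad/s): [2.57, 2.57, 3.14, 3.14, 3.14, 3.14].

## Interface

Orientations are given as a unit quaternion [w, x, y, z].
In Python, from plant import * gives the robot as it stands. The module is installed in compiled form; this text tells all that it offers.
- The arm moves only by the shell command python3 -m handwheel 'ROWS' [OPENING] [FORCE]. ROWS is JSON, a list that holds one entry, the list of rows, each a list of 6 numbers: the shift along the tool's x, y, z in m, then the turn, a rotation vector about the tool's x, y, z in degrees. In form: [[[tx, ty, tz, wx, wy, wz], ...]]. A call has 1 to 12 rows; each row shifts and turns the commanded pose from where the row before left it, along the tool's axes as they then stand; what a row does not reach is not made up. A row lasts 1/10 s, in which the tool goes at most 50 mm and 8.59 degrees, less where a joint would pass 70% of its speed; a pose out of reach is approached as far as the arm can. A call with a gripper value outside its range is refused whole. OPENING is the closure, from -1 (fully open) to 1 (shut), set as the call begins (- or left out, the last holds). The fingers move at their own pace and stop on an object; FORCE is the grip in N (left out, the last holds). Time passes only in rows, so rows that do not move let the fingers close. It gives the time, the measured TCP pose, the force, the opening and the grip force at its end, in the units of the state.
- observe(): the state, without advancing time (a new reading comes with each control period).
- snapshot(name): name is "side" or "top" or "wrist"; returns the picture (420x560x3 uint8, blue, green, red); there is no depth.
- get_calibration(name): a dict with "fovy" (degrees; the focal length in pixels is half the picture's height over the tangent of half this angle, whatever the lens; pixels are square), "cx", "cy" (the principal point, pixels), "rvec" (rotation vector, rad) and "tvec" (3), from world to camera coordinates, as OpenCV has them. Camera axes: x right, y down, z forward; pixel columns grow to the right and rows downward; lengths in m; the calibration is good to about 2 mm. A picture is of the moment at which its call begins: read the wrist's pose just before it. get_calibration takes no time and is no camera call; for the wrist camera it gives the pose at the moment of the call.
- hand_in(): hands the job in; it is judged then, once.
The state is a dict: "t": time; "qpos": joint angles; "joint_velocities": joint speeds; "tau": joint torques, N m; "eef_pos": TCP position; "eef_rot": TCP orientation; "contact_force": force on the tool from outside, world axes, zero at the start; "ft_torque": the same for the moment, N m; "opening": finger opening in m; "grasp_force": force on a finger pad.
Only numpy, scipy, OpenCV 4.12 (cv2) and the standard library are available. Lean on these libraries where they do the work, as an engineer would, in place of code of your own. Each camera call takes 0.05 s, during which the arm holds its last target. There are 200 camera calls.

## Working session

There is one attempt and no reset: what is moved stays moved. The work goes in short steps, Python scripts to look and compute and a shell command to move; the robot and the scene stay as the last step left them, time stands still between calls to the robot, and variables do not carry over. Pictures are saved under pics/ and viewed, at most 10 in all, crops included, and the job is handed in when it is done.

```bash
mkdir -p pics
python3 - <<'E'
from plant import *
import cv2
for n in("top","side"):
    cv2.imwrite(f"pics/{n}0.png",snapshot(n)); c=get_calibration(n);print(n,c)
s=observe();print(s["t"],s["eef_pos"],s["eef_rot"],s["opening"])
E
```

```text
top {'fovy': 54.64112343371862, 'cx': 281.96849852234186, 'cy': 208.57085619778343, 'rvec': array([ 2.19387993, -2.18459126,  0.03803236]), 'tvec': array([0.04044876, 0.42911434, 1.17359636])}
side {'fovy': 50.32803163821008, 'cx': 279.4669778496264, 'cy': 204.73570265434302, 'rvec': array([ 0.80112485, -2.56645635,  1.11645738]), 'tvec': array([0.36959744, 0.21719418, 0.91541814])}
0.1 [ 0.22222146 -0.6366128   0.20986302] [-1.01450344e-03  9.85937042e-01  1.67114030e-01 -1.42901451e-04] 0.08557000394710962
```

View pics/top0.png

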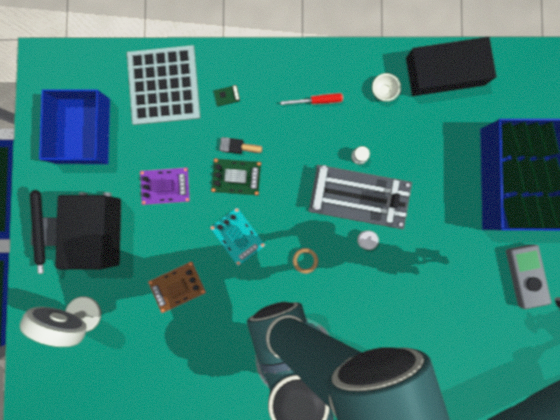

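View pics/side0.png

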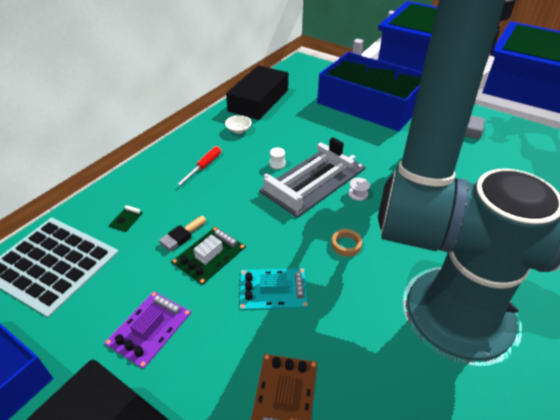

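The top view shows the green board at about (237,177), with its capacitors to the left and terminal strip to the right. The holder is at about (362,196), with the fixed jaw on the left at (320,188) and the black tab at (393,199). In the side view the board is at (208,252), the brush lies beside it at (183,233), and the jar and reel are at (277,157) and (359,188).

```bash
cat > h.py <<'E'
import numpy as np, cv2
from plant import *
def cast(c,px,z,H=420):
    f=H/2/np.tan(np.radians(c["fovy"]/2)); R=cv2.Rodrigues(np.array(c["rvec"],float))[0]; t=np.array(c["tvec"])
    o=-R.T@t; p=np.atleast_2d(np.array(px,float))
    d=np.c_[(p[:,0]-c["cx"])/f,(p[:,1]-c["cy"])/f,np.ones(len(p))]@R
    return o+d*((z-o[2])/d[:,2])[:,None]
def proj(c,P,H=420):
    f=H/2/np.tan(np.radians(c["fovy"]/2)); R=cv2.Rodrigues(np.array(c["rvec"],float))[0]
    q=np.atleast_2d(P)@R.T+np.array(c["tvec"]); return q[:,:2]/q[:,2:]*f+[c["cx"],c["cy"]]
E
python3 - <<'E'
from h import *
c=get_calibration("top")
print(cast(c,[[237,177],[236,176]],0.004),cast(c,[[236,176]],0.032))
print("holder",cast(c,[[320,188]],.05),cast(c,[[393,199]],.089),"jar/reel",cast(c,[[361,155],[369,240]],.04))
c=get_calibration("side");print(cast(c,[[208,254]],.004),"tab",cast(c,[[337,140]],.089))
w=get_calibration("wrist");print(w); cv2.imwrite("pics/w0.png",snapshot("wrist"))
im=cv2.imread("pics/top0.png");cv2.imwrite("pics/topz.png",cv2.resize(im[125:260,190:420],None,fx=3.4,fy=3.4,interpolation=cv2.INTER_CUBIC))
E
```

```text
[[0.52191486 0.17533123 0.004     ]
 [0.52486905 0.17831355 0.004     ]] [[0.52123589 0.17470045 0.032     ]]
holder [[ 0.48551886 -0.06532932  0.05      ]] [[ 0.4522546  -0.26011509  0.089     ]] jar/reel [[ 0.58138213 -0.18293053  0.04      ]
 [ 0.33963678 -0.20424535  0.04      ]]
[[0.52108097 0.18135553 0.004     ]] tab [[ 0.4471463  -0.26986824  0.089     ]]
{'fovy': 70.88839266344547, 'cx': 283.4167121736583, 'cy': 205.8836977536369, 'rvec': array([-2.37592376,  1.68800595,  0.23167827]), 'tvec': array([-0.67285126, -0.03429536,  0.37985103])}
```

View pics/topz.png

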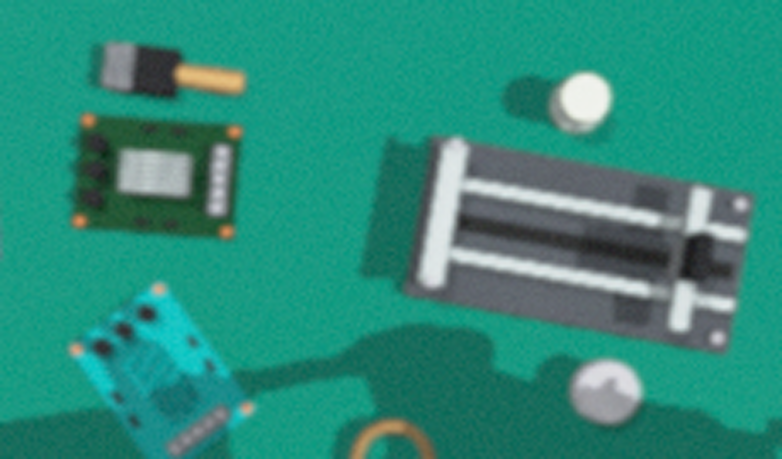

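The enlarged view confirms the layout: board long side nearly horizontal, holder tilted by about 9°, fixed jaw on the left, tab on the right. Next I need to know where the wrist camera sits relative to the tool, so I can plan the viewing moves.

```bash
cat >> h.py <<'E'
from scipy.spatial.transform import Rotation as Ro
def T():
    s=observe(); q=s["eef_rot"]; return np.array(s["eef_pos"]),Ro.from_quat([q[1],q[2],q[3],q[0]]).as_matrix(),s
def delta(P,xang):
    "tool-frame shift, and wz (deg), to TCP P with tool x at world angle xang (deg), tool down"
    p,R,s=T(); a=np.radians(xang); X=np.array([np.cos(a),np.sin(a),0]);Z=np.array([0,0,-1.])
    Rt=np.c_[X,np.cross(Z,X),Z]
    print("shift(now axes)",R.T@(np.array(P)-p).round(4),"rotvec",np.degrees(Ro.from_matrix(R.T@Rt).as_rotvec()).round(2),"t",s["t"])
E
python3 - <<'E'
from h import *
p,R,s=T();w=get_calibration("wrist");Rc=cv2.Rodrigues(w["rvec"])[0];o=-Rc.T@w["tvec"]
print("cam in tool",R.T@(o-p),"\naxes in tool (cols x,y,z)\n",(R.T@Rc.T).round(3))
delta([.40,-.17,.26],80)
E
```

```text
cam in tool [ 0.06749181 -0.00080291 -0.16373108] 
axes in tool (cols x,y,z)
 [[-0.001 -0.964 -0.266]
 [ 1.    -0.001 -0.001]
 [ 0.    -0.266  0.964]]
shift(now axes) [ 0.32165872 -0.3821325  -0.04931687] rotvec [-9.000e-02 -6.000e-02 -6.076e+01] t 0.15
```

```bash
python3 -c "
from h import *
delta([.47,-.13,.26],80)"
```

```text
shift(now axes) [ 0.4009299  -0.39683215 -0.04928687] rotvec [-9.000e-02 -6.000e-02 -6.076e+01] t 0.15
```

```bash
python3 -m handwheel '[[[0.0334,-0.0331,-0.0041,0,0,0],[0.0334,-0.0331,-0.0041,0,0,0],[0.0334,-0.0331,-0.0041,0,0,0],[0.0334,-0.0331,-0.0041,0,0,0],[0.0334,-0.0331,-0.0041,0,0,0],[0.0334,-0.0331,-0.0041,0,0,0],[0.0334,-0.0331,-0.0041,0,0,0],[0.0334,-0.0331,-0.0041,0,0,0],[0.0334,-0.0331,-0.0041,0,0,0],[0.0334,-0.0331,-0.0041,0,0,0],[0.0334,-0.0331,-0.0041,0,0,0],[0.0334,-0.0331,-0.0041,0,0,0]]]' -1
python3 -m handwheel '[[[0,0,0,0,0,-8],[0,0,0,0,0,-8],[0,0,0,0,0,-8],[0,0,0,0,0,-8],[0,0,0,0,0,-8],[0,0,0,0,0,-8],[0,0,0,0,0,-8],[0,0,0,0,0,-4.8],[0,0,0,0,0,0],[0,0,0,0,0,0]]]'
python3 - <<'E'
from h import *
p,R,s=T();c=get_calibration("wrist");np.save("c1.npy",c,allow_pickle=True);cv2.imwrite("pics/w1.png",snapshot("wrist"))
delta([.47,-.13,.26],80)
E
```

```text
t: 1.35
eef_pos: [0.4702, -0.1283, 0.2604]
eef_rot: [0.0, 0.986, 0.167, 0.0]
contact_force: [0.4, -0.5, 1.1]
opening: 0.0856
grasp_force: 0.0
t: 2.35
eef_pos: [0.4698, -0.1302, 0.2601]
eef_rot: [-0.0, 0.767, 0.642, -0.0]
contact_force: [0.2, 0.7, 0.3]
opening: 0.0858
grasp_force: 0.0
shift(now axes) [2.31873155e-04 1.61998461e-04 9.99566842e-05] rotvec [-0.02 -0.   -0.07] t 2.4
```

View pics/w1.png

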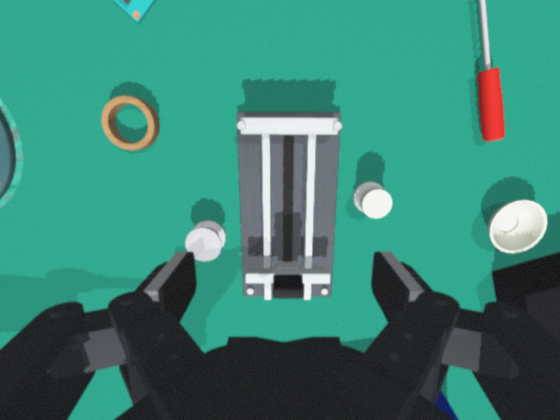

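The wrist picture shows the whole holder. The fixed jaw is at rows 118–134, the rails are near columns 266 and 310, and the movable jaw is at about row 280 with the tab at (289,285). The reel is at (205,240) and the jar at (376,202).

Run:
```python
from h import *
c=np.load("c1.npy",allow_pickle=True).item();im=cv2.imread("pics/w1.png");g=im.min(2)
L=[];Rr=[]
for r in range(145,262,3):
    for lo,hi,A in((255,280,L),(297,325,Rr)):
        m=np.where(g[r,lo:hi]>150)[0]
        if len(m)>4:A.append([lo+m.mean(),r])
l=cast(c,L,.03);r=cast(c,Rr,.03)
def fit(P): 
    v=cv2.fitLine(P[:,:2].astype(np.float32),cv2.DIST_HUBER,0,.01,.01).ravel(); return v[:2]*np.sign(v[1]),v[2:]
dl,pl=fit(l);dr,pr=fit(r);u=(dl+dr)/2;u/=np.linalg.norm(u);n=np.array([u[1],-u[0]])
print("ang",[np.degrees(np.arctan2(d[1],d[0])) for d in(dl,dr,u)],"rail dist",(pr-pl)@n)
mid=(pl+pr)/2; x0=mid@n
# jaw inner edges: fixed row transition at z=.05, sample columns
col=g[100:300,282].astype(int)
for x in(250,275,300,325):
    m=np.where(g[110:145,x]>150)[0]+110; a=cast(c,[[x,m.max()+.5]],.05)[0,:2]; b=cast(c,[[x,m.min()-.5]],.05)[0,:2]
    m2=np.where(g[268:300,x]>150)[0]+268; e=cast(c,[[x,m2.min()-.5]],.05)[0,:2]
    print(x,m.min(),m.max(),m2.min(),"fixed inner",a@u,"outer",b@u,"mov inner",e@u,"gap",(a-e)@u)
yf=None
# lateral extent of fixed jaw
m=np.where(g[126,225:355]>150)[0]+225; P=cast(c,[[m.min()-.5,126],[m.max()+.5,126]],.05)[:,:2]@n
print("fixed jaw lateral",P,P[1]-P[0],P.mean(),"rails centre",x0,"u",u,"n",n)
```

```text
ang [np.float32(79.87483), np.float32(79.61973), np.float32(79.74728)] rail dist 0.060021598
250 117 134 273 fixed inner 0.01179575536995213 outer 0.03303373296645187 mov inner -0.17629000431666725 gap 0.1880857596866194Traceback (most recent call last):
  File "<stdin>", line 18, in <module>
    return umr_minimum(a, axis, None, out, keepdims, initial, where)
ValueError: zero-size array to reduction operation minimum which has no identity
```

Run:
```python
from h import *
c=np.load("c1.npy",allow_pickle=True).item();im=cv2.imread("pics/w1.png");g=im.min(2)
a=np.radians(79.75);u=np.array([np.cos(a),np.sin(a)]);n=np.array([u[1],-u[0]])
for nm,lo,hi in(("L",255,280),("R",297,325)):
    A=[]
    for r in range(145,262,3):
        m=np.where(g[r,lo:hi]>150)[0]
        if len(m)>4:A.append([lo+m.mean(),r])
    q=cast(c,A,.03)[:,:2]@n;print(nm,np.median(q),q.std())
m=np.where(g[126,225:355]>150)[0]+225; print("jaw lat",cast(c,[[m.min()-.5,126],[m.max()+.5,126]],.05)[:,:2]@n)
for x in(255,275,300,325):
    m=np.where(g[110:140,x]>150)[0]+110;print(x,cast(c,[[x,m.max()+.5]],.05)[0,:2]@u)
for x in(252,256,318,324): print(x,g[262:302,x])
print(g[262:302,289])
delta([.521,.205,.2],88)
```

```text
L 0.4611492823306171 0.0003161790460433268
R 0.5211540980787661 0.0002905163468676416
jaw lat [0.42731266 0.5557286 ]
255 0.011788642714069264
275 0.011844295508152983
300 0.01191384626688434
325 0.01198338010485496
252 [101  98  99 101 100 100  98  98 100 106 115 161 214 231 234 236 237 238
 239 239 224 174 125 108  95  90 129 184 223 230 229 212 163 119  88  61
  51  50  54  49]
256 [100 100 101 103  97  98 100  97 102 105 121 167 214 230 234 236 236 237
 239 238 224 175 126 111 114 114 112 113 113 113 115 112 114 108  86  61
  53  52  49  50]
318 [110 112 116 109 109 105 103 106 110 112 120 154 205 227 233 236 237 238
 239 239 235 199 138 113 114 115 117 113 113 113 115 111 113 107  88  65
  52  49  50  53]
324 [112 110 114 114 114 115 111 110 108 112 122 155 200 226 233 236 237 237
 237 239 234 198 126  85  80  95 148 214 234 237 237 233 204 144  98  63
  51  52  53  49]
[ 96 108 109 106 112 118 116 112 112 113 114 110  87  48  30  25  17  26
  26  24  26  18  21  24  30  26  30  43  53  52  57  62  64  67  62  64
  52  51  51  50]
shift(now axes) [ 0.33898794 -0.00815192  0.06010999] rotvec [-0.02 -0.   -8.07] t 2.4
```

```bash
python3 -m handwheel '[[[0.0424,-0.001,0.0075,0,0,0],[0.0424,-0.001,0.0075,0,0,0],[0.0424,-0.001,0.0075,0,0,0],[0.0424,-0.001,0.0075,0,0,0],[0.0424,-0.001,0.0075,0,0,0],[0.0424,-0.001,0.0075,0,0,0],[0.0424,-0.001,0.0075,0,0,0],[0.0424,-0.001,0.0075,0,0,0],[0,0,0,0,0,-8],[0,0,0,0,0,0],[0,0,0,0,0,0]]]'
python3 - <<'E'
from h import *
p,R,s=T();c=get_calibration("wrist");np.save("c2.npy",c,allow_pickle=True);cv2.imwrite("pics/w2.png",snapshot("wrist"))
delta([.521,.205,.2],88)
E
```

```text
t: 3.5
eef_pos: [0.5207, 0.2051, 0.2002]
eef_rot: [0.0, 0.72, 0.694, -0.0]
contact_force: [-0.1, 0.6, 0.8]
opening: 0.0852
grasp_force: 0.0
shift(now axes) [0.00031122 0.00028842 0.00039994] rotvec [ 0.    0.01 -0.17] t 3.55
```

View pics/w2.png

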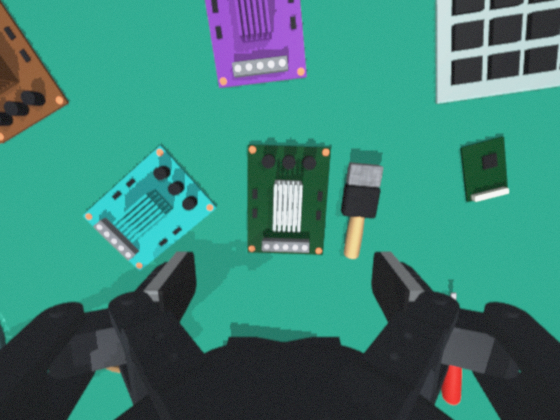

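The board is at columns 247–330 and rows 145–254 with its heat sink at (288,206). The capacitors face away from the arm's hand (row 160), and the brush is to the right at (360,210).

Run:
```python
from h import *
c=np.load("c2.npy",allow_pickle=True).item();im=cv2.imread("pics/w2.png")
roi=np.zeros(im.shape[:2],np.uint8);roi[135:262,238:338]=1
hsv=cv2.cvtColor(im,cv2.COLOR_BGR2HSV);print(im[200,240],im[150,270],im[175,330])
teal=((hsv[...,0]>70)&(hsv[...,0]<95)&(im[...,1]>85)&(hsv[...,1]>110)).astype(np.uint8)
m=((1-teal)*roi);m=cv2.morphologyEx(m,cv2.MORPH_OPEN,np.ones((3,3)))
cn=max(cv2.findContours(m,0,2)[0],key=cv2.contourArea).reshape(-1,2);print(cv2.boundingRect(cn))
P=cast(c,cn,.004)[:,:2].astype(np.float32);r=cv2.minAreaRect(P);print("board",r)
og=((hsv[...,0]>5)&(hsv[...,0]<22)&(hsv[...,1]>120)&(im[...,2]>150)).astype(np.uint8)*roi
n,_,st,ce=cv2.connectedComponentsWithStats(og);ce=ce[1:][st[1:,4]>5];Q=cast(c,ce,.004)[:,:2];print("holes",Q,Q.mean(0))
b=((im.min(2)>130)).astype(np.uint8);b[:, :270]=0;b[:,307:]=0;b[:172]=0;b[236:]=0
cn=np.vstack([k.reshape(-1,2) for k in cv2.findContours(cv2.morphologyEx(b,cv2.MORPH_CLOSE,np.ones((5,5))),0,2)[0]])
r=cv2.minAreaRect(cast(c,cn,.032)[:,:2].astype(np.float32));print("sink",r,cv2.boundingRect(cn))
```

```text
[146 173  49] [46 66 33] [147 172  53]
(249, 145, 78, 109)
board ((0.5234679579734802, 0.17933112382888794), (0.13879626989364624, 0.0951513722538948), 86.02281188964844)
holes [[0.4839381  0.24591031]
 [0.57215846 0.23942681]
 [0.47470668 0.11822465]
 [0.56264366 0.11133073]] [0.52336173 0.17872312]
sink ((0.5239017605781555, 0.1807093620300293), (0.06078672036528587, 0.03343589976429939), 87.26026153564453) (273, 181, 30, 51)
```

```bash
python3 -c "
from h import *
delta([.5234,.179,.2],85.85)"
```

```text
shift(now axes) [-0.02557928  0.00367104  0.00040518] rotvec [0.   0.01 1.98] t 3.55
```

```bash
python3 -m handwheel '[[[-0.0256,0.0037,0.0004,0,0,2],[0,0,0.04,0,0,0],[0,0,0.04,0,0,0],[0,0,0.04,0,0,0],[0,0,0.03,0,0,0],[0,0,0.02,0,0,0],[0,0,0,0,0,0],[0,0,0,0,0,0]]]' -1
python3 -c "
from h import *
delta([.5234,.179,.008],85.85)"
```

```text
t: 4.35
eef_pos: [0.5239, 0.1788, 0.0304]
eef_rot: [0.0, 0.732, 0.681, 0.0]
contact_force: [0.4, 0.4, 0.6]
opening: 0.0853
grasp_force: 0.0
shift(now axes) [ 0.00016321 -0.00051488  0.02239996] rotvec [ 0.   -0.    0.04] t 4.35
```

```bash
python3 -m handwheel '[[[0,-0.0005,0.012,0,0,0],[0,0,0.01,0,0,0],[0,0,0,0,0,0]]]' -1
python3 -m handwheel '[[[0,0,0,0,0,0],[0,0,0,0,0,0],[0,0,0,0,0,0],[0,0,0,0,0,0],[0,0,0,0,0,0],[0,0,0,0,0,0],[0,0,0,0,0,0],[0,0,0,0,0,0]]]' 1 50
```

```text
t: 4.65
eef_pos: [0.5221, 0.1792, 0.0069]
eef_rot: [-0.0, 0.731, 0.682, -0.001]
contact_force: [-0.4, -0.3, -0.5]
opening: 0.0857
grasp_force: 0.0
t: 5.45
eef_pos: [0.5237, 0.1798, 0.0086]
eef_rot: [0.0, 0.731, 0.682, 0.001]
contact_force: [-1.3, -0.7, 5.5]
opening: 0.0296
grasp_force: 49.4
```

```bash
python3 -m handwheel '[[[0,0,-0.005,0,0,0],[0,0,-0.015,0,0,0],[0,0,-0.025,0,0,0],[0,0,-0.025,0,0,0],[0,0,-0.025,0,0,0],[0,0,-0.01,0,0,0],[0,0,0,0,0,0]]]'
python3 - <<'E'
from h import *
c=get_calibration("wrist");delta([.4716,-.1523,.114],79.75)
np.save("c3.npy",c,allow_pickle=True);im=snapshot("wrist");cv2.imwrite("pics/w3.png",im);cv2.imwrite("pics/s3.png",snapshot("side"))
E
```

```text
t: 6.15
eef_pos: [0.5245, 0.18, 0.1151]
eef_rot: [0.001, 0.731, 0.682, 0.002]
contact_force: [0.0, -0.4, -1.9]
opening: 0.0294
grasp_force: 49.8
shift(now axes) [-0.3351607  -0.02983216  0.0005068 ] rotvec [ 0.21 -0.09  6.29] t 6.15
```

View pics/w3.png

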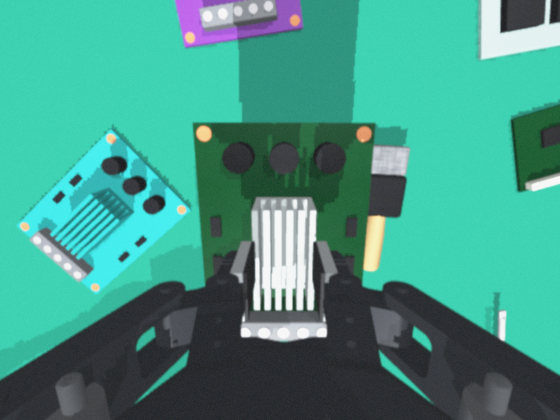

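The board hangs level and square in the grip: its two +y corner holes sit at (204,133) and (364,133), and the heat sink is centred between the pads. I'll use the holes to locate the board relative to the tool.

Run:
```python
from h import *
c=np.load("c3.npy",allow_pickle=True).item();im=cv2.imread("pics/w3.png");hsv=cv2.cvtColor(im,cv2.COLOR_BGR2HSV)
og=((hsv[...,0]>3)&(hsv[...,0]<24)&(hsv[...,1]>100)&(im[...,2]>140)).astype(np.uint8)
og[:118]=0;og[150:]=0;og[:,:190]=0;og[:,376:]=0
n,_,st,ce=cv2.connectedComponentsWithStats(og);ce=ce[1:][st[1:,4]>40];print(ce)
p,R,s=T();Q=cast(c,ce,p[2]-.0086+.004)
q=(Q-p)@R;print("tool frame",q)
d=q[1]-q[0];print("spacing",np.linalg.norm(d),"skew deg",np.degrees(np.arctan2(d[0],d[1])),"board centre in tool",q.mean(0)-[.064,0,0], p)
```

```text
[[203.60638298 133.49468085]
 [363.62962963 133.58730159]]
tool frame [[ 0.06406006 -0.04299556  0.00462437]
 [ 0.06393435  0.0473333   0.0045177 ]]
spacing 0.09032901025524376 skew deg -0.07974071957526145 board centre in tool [-2.79472449e-06  2.16886742e-03  4.57103188e-03] [0.52231169 0.17936127 0.1121143 ]
```

```bash
python3 -m handwheel '[[[-0.015,-0.001,0,0,0,0],[-0.03,-0.003,0,0,0,0],[-0.035,-0.003,0,0,0,0],[-0.035,-0.003,0,0,0,0],[-0.035,-0.003,0,0,0,0],[-0.035,-0.003,0,0,0,0],[-0.035,-0.003,0,0,0,0],[-0.035,-0.003,0,0,0,0],[-0.035,-0.004,0,0,0,0],[-0.03,-0.003,0,0,0,0],[-0.015,-0.002,0,0,0,0]]]'
python3 -m handwheel '[[[0,0,0,0,0,2],[0,0,0,0,0,2],[0,0,0,0,0,2],[0,0,0,0,0,0],[0,0,0,0,0,0],[0,0,0,0,0,0]]]'
python3 - <<'E'
from h import *
c=get_calibration("wrist");delta([.4711,-.1522,.0386],79.75)
np.save("c4.npy",c,allow_pickle=True);im=snapshot("wrist");cv2.imwrite("pics/w4.png",im);delta([.4711,-.1522,.0386],79.75)
snapshot("top");delta([.4711,-.1522,.0386],79.75)
E
```

```text
t: 7.35
eef_pos: [0.4667, -0.1549, 0.1112]
eef_rot: [-0.001, 0.732, 0.681, -0.001]
contact_force: [0.2, 0.4, -2.4]
opening: 0.0292
grasp_force: 49.8
t: 7.95
eef_pos: [0.4683, -0.1525, 0.1122]
eef_rot: [-0.001, 0.766, 0.643, -0.0]
contact_force: [-0.4, -0.4, -2.2]
opening: 0.0293
grasp_force: 49.8
shift(now axes) [0.00076734 0.00280139 0.07359656] rotvec [-0.07 -0.01  0.32] t 7.95
shift(now axes) [0.00062216 0.00249237 0.07379791] rotvec [-0.05 -0.    0.32] t 8.0
shift(now axes) [0.00060919 0.00237065 0.07399871] rotvec [-0.03 -0.    0.31] t 8.05
```

View pics/w4.png

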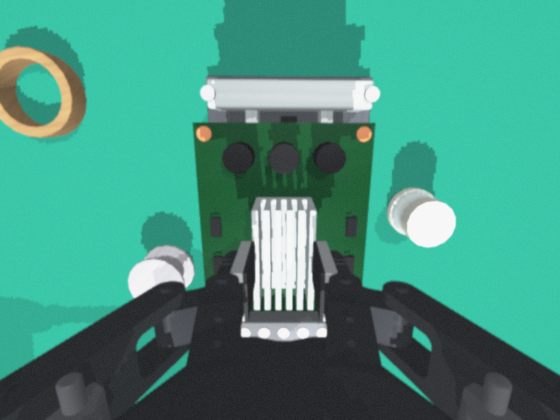

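The board is over the holder between the jaws. The fixed jaw runs from columns 208 to 372 at row 93 and the board from 193 to 376, so the board needs to move about 3 mm towards tool +y. The jar (422,217) and reel (165,272) are clear.

```bash
python3 -m handwheel '[[[0.0006,0.003,0.01,0,0,0.3],[0,0,0.015,0,0,0],[0,0,0.015,0,0,0],[0,0,0.013,0,0,0],[0,0,0.008,0,0,0],[0,0,0.005,0,0,0],[0,0,0.002,0,0,0],[0,0,0,0,0,0],[0,0,0,0,0,0]]]'
python3 -m handwheel '[[[0,0,0.001,0,0,0],[0,0,0.001,0,0,0],[0,0,0,0,0,0]]]'
python3 -m handwheel '[[[0,0,0.001,0,0,0],[0,0,0.001,0,0,0],[0,0,0,0,0,0]]]'
```

```text
t: 8.95
eef_pos: [0.4727, -0.1526, 0.0455]
eef_rot: [0.001, 0.768, 0.641, 0.0]
contact_force: [0.2, -0.8, -2.8]
opening: 0.0293
grasp_force: 49.8
t: 9.25
eef_pos: [0.4721, -0.1524, 0.043]
eef_rot: [0.0, 0.767, 0.641, 0.0]
contact_force: [-0.9, -0.3, -2.6]
opening: 0.0294
grasp_force: 49.8
t: 9.55
eef_pos: [0.4719, -0.1523, 0.0407]
eef_rot: [-0.0, 0.768, 0.641, -0.0]
contact_force: [-1.0, 0.1, -3.1]
opening: 0.0295
grasp_force: 49.8
```

```bash
python3 -m handwheel '[[[0,0,0.001,0,0,0],[0,0,0,0,0,0],[0,0,0,0,0,0]]]'
python3 -m handwheel '[[[0,0,0.001,0,0,0],[0,0,0,0,0,0],[0,0,0,0,0,0]]]'
python3 -m handwheel '[[[0,0,0.0005,0,0,0],[0,0,0,0,0,0],[0,0,0,0,0,0]]]'
```

```text
t: 9.85
eef_pos: [0.472, -0.1524, 0.0398]
eef_rot: [-0.0, 0.768, 0.641, -0.0]
contact_force: [-0.5, -0.1, -2.2]
opening: 0.0293
grasp_force: 49.8
t: 10.15
eef_pos: [0.472, -0.1524, 0.0389]
eef_rot: [-0.0, 0.767, 0.641, -0.0]
contact_force: [0.5, 0.4, -1.8]
opening: 0.0292
grasp_force: 49.8
t: 10.45
eef_pos: [0.4721, -0.1524, 0.0387]
eef_rot: [-0.0, 0.767, 0.641, -0.0]
contact_force: [-2.7, 0.1, 1.8]
opening: 0.0292
grasp_force: 50.5
```

Contact, at the expected height. Releasing and lifting.

```bash
python3 -m handwheel '[[[0,0,0,0,0,0],[0,0,0,0,0,0],[0,0,0,0,0,0],[0,0,0,0,0,0],[0,0,0,0,0,0],[0,0,0,0,0,0]]]' -1 20
python3 -m handwheel '[[[0,0,-0.01,0,0,0],[0,0,-0.02,0,0,0],[0,0,-0.03,0,0,0],[0,0,-0.04,0,0,0],[0,0,-0.04,0,0,0],[0,0,-0.03,0,0,0],[-0.02,0,-0.03,0,0,0],[-0.02,0,-0.02,0,0,0],[0,0,0,0,0,0],[0,0,0,0,0,0],[0,0,0,0,0,0]]]' 1
python3 - <<'E'
from h import *
c=get_calibration("wrist");delta([.4711,-.1522,.2],79.75)
np.save("c5.npy",c,allow_pickle=True);im=snapshot("wrist");cv2.imwrite("pics/w5.png",im)
E
```

```text
t: 11.05
eef_pos: [0.4721, -0.1524, 0.0384]
eef_rot: [0.0, 0.768, 0.641, 0.0]
contact_force: [0.8, 0.1, -0.0]
opening: 0.0855
grasp_force: 0.0
t: 12.15
eef_pos: [0.4641, -0.1908, 0.2569]
eef_rot: [-0.001, 0.767, 0.641, -0.0]
contact_force: [-0.1, -0.2, -0.4]
opening: 0.0003
grasp_force: 0.0
shift(now axes) [0.03916271 0.00015284 0.05694584] rotvec [-0.14 -0.07 -0.01] t 12.15
```

View pics/w5.png

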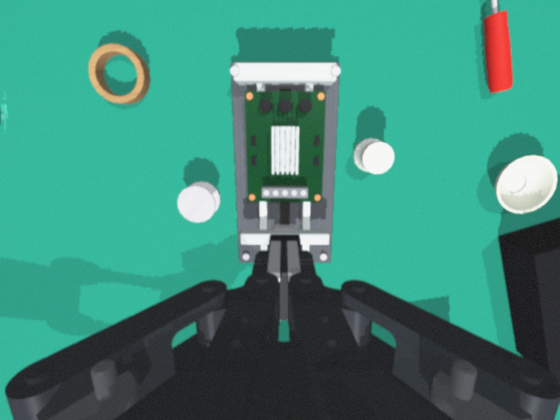

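The board lies on the rails between the jaws, with its corner holes at about (249,97), (320,97), (252,197) and (317,197). The movable jaw is at row ~238, partly behind the closed fingers.

Run:
```python
from h import *
c=np.load("c5.npy",allow_pickle=True).item();im=cv2.imread("pics/w5.png");hsv=cv2.cvtColor(im,cv2.COLOR_BGR2HSV);g=im.min(2)
a=np.radians(79.75);u=np.array([np.cos(a),np.sin(a)]);n=np.array([u[1],-u[0]]);o=np.array([.49115,-.1002])
H=lambda px,z:np.c_[cast(c,px,z)[:,:2]@n,cast(c,px,z)[:,:2]@u]-o
og=((hsv[...,0]>3)&(hsv[...,0]<24)&(hsv[...,1]>100)&(im[...,2]>130)).astype(np.uint8)
og[:85]=0;og[205:]=0;og[:,:240]=0;og[:,330:]=0
k,_,st,ce=cv2.connectedComponentsWithStats(og);ce=ce[1:][st[1:,4]>5];q=H(ce,.034);print("holes",q,q.mean(0))
for x in(247,252,318,324):
    m=np.where(g[222:256,x]>165)[0]+222;print(x,m.min(),m.max(),"inner y",H([[x,m.min()-.5]],.05)[0],"outer",H([[x,m.max()+.5]],.05)[0])
for x in(245,325):
    m=np.where(g[55:90,x]>165)[0]+55;print("fixed inner",H([[x,m.max()+.5]],.05)[0])
# target TCP behind tab for joint j
```

```text
holes [[-0.04380243  0.09789818]
 [ 0.04437085  0.09757258]
 [-0.04450821 -0.03070397]
 [ 0.0435833  -0.03098316]] [-8.91218686e-05  3.34459077e-02]
247 234 255 inner y [-0.05029241 -0.07705615] outer [-0.05136403 -0.10905155]
252 234 244 inner y [-0.04359977 -0.07705315] outer [-0.04405893 -0.09288025]
318 234 244 inner y [ 0.04466451 -0.0770136 ] outer [ 0.04514047 -0.09282705]
324 234 255 inner y [ 0.0526813  -0.07701001] outer [ 0.05381494 -0.1089729 ]
fixed inner [-0.046338   0.1108858]
fixed inner [0.04726872 0.10858515]
```

```bash
python3 -m handwheel '[[[-0.03,0,0,0,0,0],[-0.04,0,0,0,0,0],[-0.04,0,0,0,0,0],[-0.017,0,0,0,0,0],[0,0,0.03,0,0,0],[0,0,0.04,0,0,0],[0,0,0.04,0,0,0],[0,0,0.04,0,0,0],[0,0,0.03,0,0,0],[0,0,0.015,0,0,0],[0,0,0,0,0,0],[0,0,0,0,0,0]]]' 1 20
cat >> h.py <<'E'
def hold():
    p,R,s=T();a=np.radians(79.75);u=np.array([np.cos(a),np.sin(a)]);n=np.array([u[1],-u[0]])
    print("TCP in holder",p[:2]@n-.49115,p[:2]@u+.1002,p[2],"F along",s["contact_force"][:2]@u,"t",s["t"],"xang",np.degrees(np.arctan2(R[1,0],R[0,0])))
E
python3 -c "
from h import *
hold()"
```

```text
t: 13.4
eef_pos: [0.443, -0.3167, 0.0641]
eef_rot: [0.0, 0.767, 0.641, 0.0]
contact_force: [0.5, -0.2, 0.6]
opening: 0.0003
grasp_force: 0.0
TCP in holder 0.0011517084019588841 -0.1326499132879893 0.06408200989758006 F along -0.08268243553014794 t 13.4 xang 79.76153550050829
```

```bash
python3 -m handwheel '[[[0.01,-0.001,0.001,0,0,0],[0.008,0,0,0,0,0],[0.006,0,0,0,0,0],[0.004,0,0,0,0,0],[0.004,0,0,0,0,0],[0.004,0,0,0,0,0],[0.004,0,0,0,0,0],[0.004,0,0,0,0,0],[0.004,0,0,0,0,0],[0,0,0,0,0,0]]]'
python3 -c "
from h import *
hold()"
```

```text
t: 14.4
eef_pos: [0.4502, -0.2688, 0.0624]
eef_rot: [0.0, 0.767, 0.641, 0.0]
contact_force: [1.0, -1.4, 1.5]
opening: 0.0002
grasp_force: 0.8
TCP in holder -0.0002604524373512884 -0.08422626940890725 0.06241602327444288 F along -1.1947746152908785 t 14.4 xang 79.7427638674523
```

```bash
python3 -m handwheel '[[[0.004,0,0,0,0,0],[0.004,0,0,0,0,0],[0.004,0,0,0,0,0],[0.004,0,0,0,0,0],[0.003,0,0,0,0,0],[0.002,0,0,0,0,0],[0,0,0,0,0,0]]]'
python3 - <<'E'
from h import *
hold();c=get_calibration("wrist");np.save("c6.npy",c,allow_pickle=True);cv2.imwrite("pics/w6.png",snapshot("wrist"))
E
```

```text
t: 15.1
eef_pos: [0.4538, -0.2484, 0.0624]
eef_rot: [0.0, 0.767, 0.641, 0.0]
contact_force: [1.6, -3.3, 0.1]
opening: 0.0003
grasp_force: 1.3
TCP in holder -0.00036691918277065305 -0.06347234514939494 0.06237981046543019 F along -2.9412652081431845 t 15.1 xang 79.75242514340222
```

View pics/w6.png

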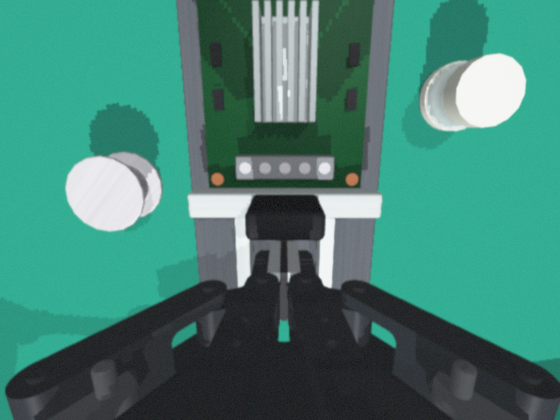

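The jaw now nearly touches the board: its inner top edge is at row ~193 and the board's end at row ~188. The reel and jar are untouched.

```bash
cat > jaw.py <<'E'
from h import *
import sys
def jaw(c,im,lo,hi):
    g=im.min(2);a=np.radians(79.75);u=np.array([np.cos(a),np.sin(a)])
    Y=lambda x,r,z:(cast(c,[[x,r]],z)[0,:2]@u+.1002).round(4)
    for x in(200,215,350,365):
        m=np.where(g[lo:hi,x]>165)[0]+lo
        print(x,m.min(),m.max(),"inner",Y(x,m.min()-.5,.05),"outer",Y(x,m.max()+.5,.05))
    hsv=cv2.cvtColor(im,cv2.COLOR_BGR2HSV);og=((hsv[...,0]<24)&(hsv[...,1]>110)&(im[...,2]>110)).astype(np.uint8)
    og[:120]=0;og[lo+20:]=0;og[:,:200]=0;og[:,370:]=0
    k,_,st,ce=cv2.connectedComponentsWithStats(og)
    for s,e in zip(st[1:],ce[1:]):
        if s[4]>20: print("hole",e.round(1),Y(*e,.034),"board y",Y(*e,.034)+.064)
E
python3 -c "
from jaw import *
jaw(np.load('c6.npy',allow_pickle=True).item(),cv2.imread('pics/w6.png'),185,235)"
```

```text
200 194 217 inner -0.0361 outer -0.0515
215 194 217 inner -0.0361 outer -0.0515
350 194 217 inner -0.0361 outer -0.0515
365 194 217 inner -0.0361 outer -0.0515
hole [217.  178.7] -0.0298 board y 0.0342
hole [351.6 179. ] -0.03 board y 0.034
```

```bash
python3 -m handwheel '[[[0.002,0,0,0,0,0],[0.002,0,0,0,0,0],[0.002,0,0,0,0,0],[0,0,0,0,0,0],[0,0,0,0,0,0]]]'
python3 - <<'E'
from jaw import *
hold();c=get_calibration("wrist");jaw(c,snapshot("wrist"),178,225);hold()
E
```

```text
t: 15.65
eef_pos: [0.4547, -0.2426, 0.0623]
eef_rot: [-0.0, 0.768, 0.641, 0.0]
contact_force: [1.1, -4.2, 0.9]
opening: -0.0001
grasp_force: 1.7
TCP in holder -0.0005470561366262006 -0.05760737906173448 0.06234634930304757 F along -3.907299886927335 t 15.65 xang 79.73854997786059
200 194 217 inner -0.0302 outer -0.0456
215 194 217 inner -0.0302 outer -0.0456
350 195 217 inner -0.0309 outer -0.0457
365 195 217 inner -0.0309 outer -0.0457
hole [217.3 178.9] -0.024 board y 0.04
hole [351.7 179.1] -0.0242 board y 0.0398
TCP in holder -0.0005303576612036287 -0.05758106698642666 0.0623479504982027 F along -3.3791668695871016 t 15.7 xang 79.7373196315704
```

Joint is now about 0.0728 and the board is being pushed along. I'll go about 1.5 mm further while watching the force.

```bash
python3 -m handwheel '[[[0.001,0,0,0,0,0],[0,0,0,0,0,0],[0,0,0,0,0,0]]]'
python3 -m handwheel '[[[0.0007,0,0,0,0,0],[0,0,0,0,0,0],[0,0,0,0,0,0]]]'
python3 -c "
from h import *
hold()"
```

```text
t: 16.0
eef_pos: [0.4549, -0.2418, 0.0624]
eef_rot: [-0.0, 0.767, 0.641, -0.0]
contact_force: [1.0, -4.1, 0.1]
opening: 0.0
grasp_force: 2.0
t: 16.3
eef_pos: [0.455, -0.2411, 0.0624]
eef_rot: [-0.0, 0.767, 0.641, 0.0]
contact_force: [1.2, -5.5, 0.5]
opening: -0.0001
grasp_force: 2.1
TCP in holder -0.0005131312903049468 -0.05604875566204408 0.062373246597620585 F along -5.154833888628026 t 16.3 xang 79.74361078877864
```

```bash
python3 -m handwheel '[[[0.0008,0,0,0,0,0],[0,0,0,0,0,0],[0,0,0,0,0,0]]]'
python3 -c "
from h import *
hold()"
```

```text
t: 16.6
eef_pos: [0.4551, -0.2402, 0.0624]
eef_rot: [-0.0, 0.767, 0.641, 0.0]
contact_force: [1.5, -4.6, 0.1]
opening: 0.0001
grasp_force: 2.0
TCP in holder -0.000527057238268902 -0.05517487389575902 0.062354296231067946 F along -4.29143252306488 t 16.6 xang 79.74408501000234
```

```bash
python3 -m handwheel '[[[0.0006,0,0,0,0,0],[0,0,0,0,0,0],[0,0,0,0,0,0]]]'
python3 -c "
from h import *
hold()"
```

```text
t: 16.9
eef_pos: [0.4552, -0.2399, 0.0624]
eef_rot: [0.0, 0.767, 0.641, -0.0]
contact_force: [0.7, -6.0, -0.1]
opening: -0.0001
grasp_force: 2.5
TCP in holder -0.0005384068869498382 -0.05483114688189271 0.06236535299073625 F along -5.816976966410464 t 16.9 xang 79.74508592357367
```

The force is rising and the tool is lagging its command, so the board has reached the fixed jaw. Backing off, lifting and checking.

```bash
python3 -m handwheel '[[[-0.005,0,0,0,0,0],[-0.015,0,0,0,0,0],[-0.01,0,-0.02,0,0,0],[0,0,-0.04,0,0,0],[0,0,-0.04,0,0,0],[0,0,-0.04,0,0,0],[0,0,-0.03,0,0,0],[0.02,0,-0.02,0,0,0],[0.02,0,0,0,0,0],[0,0,0,0,0,0],[0,0,0,0,0,0],[0,0,0,0,0,0]]]'
python3 - <<'E'
from h import *
hold();c=get_calibration("wrist");im=snapshot("wrist");cv2.imwrite("pics/w7.png",im);np.save("c7.npy",c,allow_pickle=True)
E
```

```text
t: 18.1
eef_pos: [0.4562, -0.2303, 0.2513]
eef_rot: [-0.001, 0.768, 0.641, -0.001]
contact_force: [-0.5, 0.5, -0.2]
opening: -0.0001
grasp_force: 0.0
TCP in holder -0.0012438887864583137 -0.045206203458169295 0.2513089409540253 F along 0.4539331260170692 t 18.1 xang 79.71949337042956
```

View pics/w7.png

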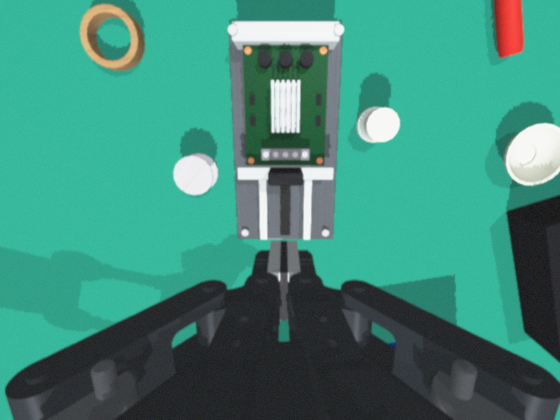

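The board sits between the two jaws: fixed jaw at rows 22–42, board at 44–166, movable jaw at 168–180. The reel and jar are in place. One numeric check before handing in.

Run:
```python
from h import *
c=np.load("c7.npy",allow_pickle=True).item();im=cv2.imread("pics/w7.png");hsv=cv2.cvtColor(im,cv2.COLOR_BGR2HSV);g=im.min(2)
a=np.radians(79.75);u=np.array([np.cos(a),np.sin(a)]);n=np.array([u[1],-u[0]]);o=np.array([.49115,-.1002])
H=lambda px,z:(np.c_[cast(c,px,z)[:,:2]@n,cast(c,px,z)[:,:2]@u]-o).round(4)
og=((hsv[...,0]<24)&(hsv[...,1]>100)&(im[...,2]>120)).astype(np.uint8);og[:44]=0;og[167:]=0;og[:,:240]=0;og[:,330:]=0
k,_,st,ce=cv2.connectedComponentsWithStats(og);ce=ce[1:][st[1:,4]>5];q=H(ce,.034);print(q,q.mean(0))
for x in(244,255,315,325):
    m=np.where(g[160:195,x]>165)[0]+160;f=np.where(g[15:50,x]>165)[0]+15
    i=H([[x,m.min()-.5]],.05)[0,1];F=H([[x,f.max()+.5]],.05)[0,1];print("jaw inner",i,"joint",i+.103,"fixed",F,"gap",F-i)
```

```text
[[-0.044   0.1072]
 [ 0.044   0.1071]
 [-0.0445 -0.0212]
 [ 0.0441 -0.0212]] [-1.0000e-04  4.2975e-02]
jaw inner -0.027 joint 0.076 fixed 0.1103 gap 0.1373
jaw inner -0.027 joint 0.076 fixed 0.1102 gap 0.13720000000000002
jaw inner -0.0271 joint 0.0759 fixed 0.1101 gap 0.1372
jaw inner -0.0271 joint 0.0759 fixed 0.1101 gap 0.1372
```

```bash
python3 -c "
from plant import *
print(hand_in())"
```

```text
the job is handed in; nothing more can be done
None
```

The board lies flat and centred on the rails, held between the jaws (jaw joint measured about 0.076, within 0.070–0.078), the jar and reel are in place and the brush was never touched; the job is handed in, but no verdict came back.

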